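# Lock the push-and-turn lid onto the used-needle can

## Task

Close the used-needle can so that no needles can spill: set its lid on, feel for where the two lugs drop into the slots of the collar, push the lid in against the spring and turn it clockwise (seen from above) to the stop, then let it rise into its lock and let go. Do not force the lid against the can (it cracks above 40 N) and leave the other things where they are.

Things in the scene. Friction and masses are not known exactly. Their poses are not given: they have to be found in the camera images.
- lid_grip (a point): Centre of the grip bar on top of the loose white lid (0.07 to 0.12 kg), which stands upright on its nose. Bar: 46 mm long (lid's x), 14 mm wide (y), 26 mm high, flat sides; this point is half-way up, 39.5 mm above the lid's underside. A disc 68 mm across, 5 mm thick, lies under the bar (its underside 18 mm below this point). z up. The lid fits either way round (half turn).
- lid: The same lid, origin at the centre of its underside, axes as lid_grip. Plug 40 mm across; its nose tapers from there to 28 mm across over the lowest 8 mm. Two red lugs stick out along +x and -x to 28.5 mm from the axis, 9 mm wide, from 8 to 13 mm above this origin; red dots on the disc above them. The lid cracks if pressed against the can with more than 40 N.
- can_mouth (a point): Centre of the mouth of the fixed used-needle can, in the flat top of its blue collar, 64 mm above the table; axes of the can, z up. Heights of lid_grip above this point: 31.5 mm lugs lying on top of the collar; 28.5 mm lugs in the slots, lid resting on the spring; below 20.5 mm lugs can turn under the collar; 18 mm bottomed (disc on collar); 22.5 mm locked.
- needle_can: The can: white, 72 mm across (86 mm foot), origin under its centre. Bore of the collar 43 mm. Two opposite slots in the collar, 31 mm from the axis at their ends, a red dot outside each. They lie along the can's x only roughly: turned up to 0.3 rad either way, not measured, to be felt or seen. Lugs enter within about 0.08 rad of them; elsewhere they land on the collar.
- spring_plate (a joint): Sprung steel plate inside the mouth that the nose pushes down: travel in m, 0 = up. Pushes up with 4 N at first touch plus 0.5 N per mm: about 8 to 9 N while turning, 7 N locked. Pushed in, the lid turns only clockwise seen from above: 0.8 rad from the slots to a hard stop, where the spring lifts the lugs 2 mm into pockets. A turning moment above 0.2 N m tells the stop.
- oil_bottle: Bystander (as are the spools, the tape measure and the fixed sewing machine, 0.3 m tall at the back right, to be kept clear of): small white oil bottle with red nozzle, 32 mm across, 96 mm tall, standing. Origin at the centre of its underside.
- black_spool: Bystander: spool of black thread, 30 mm across, 52 mm tall, standing. Origin at the centre of its underside.
- teal_spool: Bystander: spool of teal thread, 27 mm across, 44 mm tall, standing. Origin within 15 mm of its axis, at its underside.
- mustard_spool: Bystander: spool of mustard thread, 26 mm across, 52 mm tall, standing. Origin within 15 mm of its axis, at its underside.
- tape: Bystander: red tape measure lying flat, case 53 mm across and 18 mm high, its centre 32 mm along +y from this origin.
Mind the look-alikes: they are no part of the job. Leave any brown or green look-alike of the needle_can alone.

How it is judged:
On the way:
1. the lid is pushed in against the spring, lugs below the collar (z of lid_grip in the frame of can_mouth below 0.0212 m and horizontal distance between lid_grip and can_mouth below 0.004 m and angle between lid_grip's own z axis and vertical below 0.08 rad), for 0.1 s.
At the end, for the whole second after the job is handed in: The lid stands upright (within 0.06 rad) and central (within 4 mm) on the can, turned clockwise to the stop and risen into its lock: lid_grip 21.6 to 24 mm above can_mouth and the lid's x axis more than 0.42 rad from the can's; the lid is at rest and released (z of lid_grip in the frame of can_mouth between 0.0216 and 0.024 m and horizontal distance between lid_grip and can_mouth below 0.004 m and angle between lid_grip's own z axis and vertical below 0.06 rad and angle between the x axis of lid_grip and the x axis of can_mouth, either way round above 0.42 rad and contact force between the fingers and lid below 0.1 N and linear speed of lid below 0.02 m/s); the robot touches nothing.
It fails at once if the lid is pressed against the can with more than 40 N (contact force between lid and needle_can above 40 N).
It fails at once if a bystander (oil bottle, spool or tape measure) is moved by more than 3 cm (distance of any of oil_bottle, black_spool, teal_spool, mustard_spool, tape from where it was at the start of the episode above 0.03 m).
It also fails if it takes over 72 s, if anything falls off the work surface, if the arm or the gripper's body presses on something with over 40 N, if the wrist force passes 120 N, or if a joint passes its speed limit or range.

## Robot

A 6-joint arm with a two-finger parallel gripper is mounted at the origin on a cart in front of the work surface, level with it; the furniture and walls round the work are solid. World frame = base frame: x ahead of the robot, y to its left, z up, the work surface at z = 0. Lengths are in m, angles in rad, forces in N, time in s.
With the tool pointing down it reaches from about 0.4 to 0.825 m from the base axis. Payload 7 kg.
Tool frame: the origin (TCP) lies midway between the tips of the shut fingers; the grasp point (between the pads) lies 19 mm behind it; z points along the fingers, y is the line along which they close (so a half turn about z gives the same grasp; the last joint's range is limited). The gripper opens to 88 mm and grips with 3 to 60 N. Pads are 19 mm wide; open, the fingers measure 130 mm over their backs; the gripper's body (78 mm by 193 mm) begins 47 mm behind the grasp point.
Start: joints at [1.552, 0.359, 0.012, 0, -1.224, -0.288], TCP at [0.204, 0.643, 0.227] pointing down, gripper open.
Joint ranges: [-3.07, 3.07], [-1.43, 2.12], [-1.02, 1.25], [-3.03, 1.67], [-3.05, -0], [-3.03, 3.03]. Speed limits (rad/s): [2.39, 2.39, 3.01, 3.14, 3.14, 3.14].

## Interface

Orientations are given as a unit quaternion [w, x, y, z].
In Python, from plant import robot gives the robot as it stands. The module is installed in compiled form; this text tells all that it offers.
- The arm moves only by the tool drive_tool, never from a script. Its argument "deltas" is a list of rows, each a list of 3 entries, a list of its own where there are three numbers: the finger opening in mm, from 0 to 87.6, then the shift along the tool's x, y, z in mm, then the turn, a rotation vector about the tool's x, y, z in rad. In form: [[fingers, [x, y, z], [ax, ay, az]], ...]. A call has 1 to 12 rows; each row shifts and turns the commanded pose from where the row before left it, along the tool's axes as they then stand; what a row does not reach is not made up. A row lasts 1/10 s, in which the tool goes at most 50 mm and 8.59 degrees, less where a joint would pass 70% of its speed; a pose out of reach is approached as far as the arm can. A call with a gripper value outside its range is refused whole. The fingers move at their own pace and stop on an object; "squeeze" is the grip in N (left out, the last holds). Time passes only in rows, so rows that do not move let the fingers close. It gives the time, the measured TCP pose, the force, the opening and the grip force at its end, in the units of the state.
- robot.observe(): the state, without advancing time (a new reading comes with each control period).
- robot.camera(name): name is "scene" or "top"; returns (picture, depth): 480x640x3 uint8, red, green, blue; 480x640 float32, m along the optical axis (not along the pixel's ray), 0 where there is no reading.
- robot.calibration(name): a dict with "fx", "fy", "cx", "cy" (pixels), "R" (3x3) and "t" (3): a world point X has camera coordinates R X + t. Camera axes: x right, y down, z forward; pixel columns grow to the right and rows downward; lengths in m; the calibration is good to about 2 mm. A picture is of the moment at which its call begins. calibration takes no time and is no camera call.
- robot.close_job(): hands the job in; it is judged then, once.
The state is a dict: "time": time; "joint_positions": joint angles; "qd": joint speeds; "tau": joint torques, N m; "ee_pos": TCP position; "ee_rot": TCP orientation; "contact_force": force on the tool from outside, world axes, zero at the start; "ft_torque": the same for the moment, N m; "gripper_width": opening from 0.0 (shut) to 1.0 (fully open); "finger_force": force on a finger pad.
Only numpy, scipy, OpenCV 4.12 (cv2) and the standard library are available. Lean on these libraries where they do the work, as an engineer would, in place of code of your own. Each camera call takes 0.05 s, during which the arm holds its last target. There are 200 camera calls.

## Working session

There is one attempt and no reset: what is moved stays moved. The work goes in short steps, Python scripts to look and compute and a tool call to move; the robot and the scene stay as the last step left them, time stands still between calls to the robot, and variables do not carry over. Pictures are saved under pics/ and viewed, at most 10 in all, crops included, and the job is handed in when it is done.

Besides the shell and the picture viewer there is one more tool, called after "Request:" by a JSON object that holds its "fn" and its "kwargs", one argument or row to a line. drive_tool: Moves the arm, as the interface text tells. Its arguments: {"type":"object","properties":{"deltas":{"type":"array"},"squeeze":{"type":"number"}},"required":["deltas"]}

```bash
mkdir -p pics; cat > h.py <<'E'
import numpy as np,cv2
from plant import robot
def shot(n):
    p,d=robot.camera(n);c=robot.calibration(n);np.savez('last_'+n,p=p,d=d);return p,d,c
def world(c,d,u,v):
    z=d[v,u];P=np.stack([(u-c['cx'])/c['fx']*z,(v-c['cy'])/c['fy']*z,z],-1)
    return (P-np.array(c['t']))@np.array(c['R'])
def save(f,p): cv2.imwrite('pics/'+f,cv2.cvtColor(p,cv2.COLOR_RGB2BGR))
E
python3 - <<'E'
from h import *
for n in('top','scene'):
    p,d,c=shot(n);save(n+'1.png',p);print(n,c)
o=robot.observe();print({k:np.round(v,3) for k,v in o.items()})
E
```

```text
top {'fx': 456.97720362586966, 'fy': 456.97720362586966, 'cx': 313.36730925373934, 'cy': 232.7921771471581, 'R': array([[ 0.02527459, -0.99966459, -0.00564903],
       [-0.97986183, -0.02365351, -0.1982708 ],
       [ 0.19807068,  0.01054648, -0.980131  ]]), 't': array([0.01458659, 0.55753808, 1.27106938])}
scene {'fx': 530.1440102970541, 'fy': 530.1440102970541, 'cx': 313.5973954865247, 'cy': 240.79768379450735, 'R': array([[ 0.61803542, -0.78610059,  0.00883699],
       [-0.50084635, -0.402382  , -0.76631694],
       [ 0.60595805,  0.46918504, -0.64240194]]), 't': array([-0.318304  ,  0.35356741,  0.96971674])}
{'time': np.float64(0.1), 'joint_positions': array([ 1.552,  0.359,  0.011, -0.   , -1.224, -0.288]), 'qd': array([ 0.001, -0.001,  0.001, -0.001,  0.   , -0.   ]), 'tau': array([-2.0000e-03, -5.8416e+01,  2.9375e+01,  7.0160e+00,  1.0000e-02,
       -0.0000e+00]), 'ee_pos': array([0.204, 0.643, 0.226]), 'ee_rot': array([ 0.001,  0.988, -0.153, -0.   ]), 'contact_force': array([-0.536, -0.346,  0.242]), 'ft_torque': array([-0.026, -0.006,  0.024]), 'finger_force': np.float64(0.0), 'gripper_width': np.float64(0.996)}
```

View pics/top1.png

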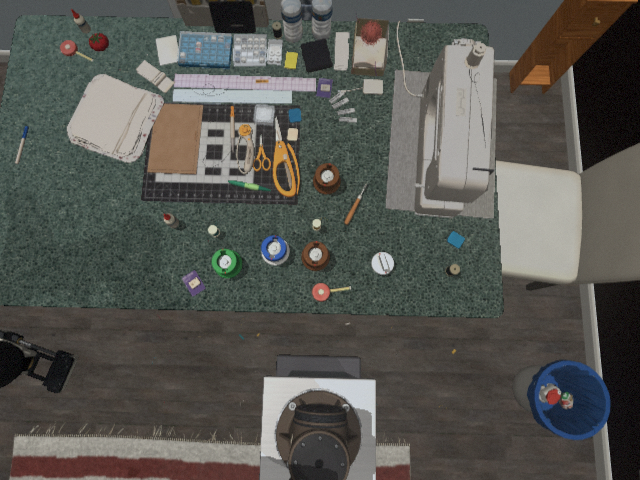

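View pics/scene1.png

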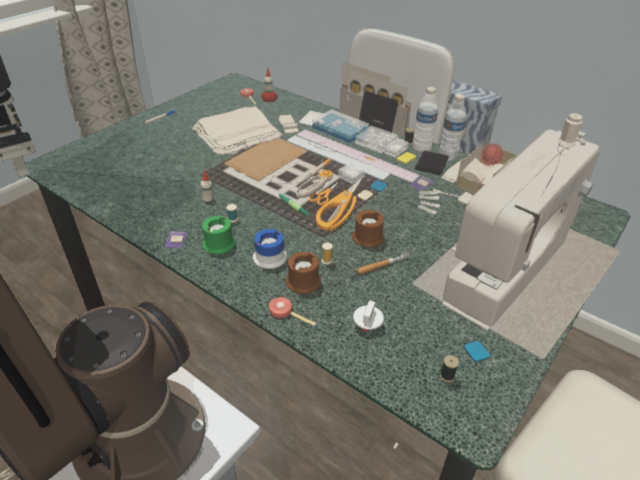

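Top view: the can candidates are blue collar on white (275,250), green (225,262), brown (316,255) and brown (327,178). I choose the blue one by its description. The only loose white lid is at (382,263). Tape is at (320,292), mustard spool (317,225), teal spool (213,231), black spool (454,269) and oil bottle (169,219). I'll check the choice in a crop and measure.

```bash
python3 - <<'E'
from h import *
a=np.load('last_top.npz');p,d=a['p'],a['d'];c=robot.calibration('top')
b=np.load('last_scene.npz');ps,ds=b['p'],b['d'];cs=robot.calibration('scene')
f=lambda p,u,v,r:cv2.resize(p[v-r:v+r,u-r:u+r],(400,300 if 0 else 400),interpolation=cv2.INTER_CUBIC)
R=25
save('crop1.png',np.vstack([np.hstack([f(p,275,250,R),f(p,382,263,R)])]))
v,u=np.mgrid[200:310,150:500];W=world(c,d,u,v);C=p[200:310,150:500].astype(int)
r,g,bl=C[...,0],C[...,1],C[...,2]
m=(bl>r+60)&(bl>g+40)&(W[...,2]>.05)&(u<330);print('collar',m.sum(),W[m].mean(0),(W[m].max(0)+W[m].min(0))/2,W[m].max(0))
red=(r>g+50)&(r>bl+50)
for q in [(275,250),(382,263)]:
    mm=red&(np.hypot(u-q[0],v-q[1])<24)
    print('red',[(int(x),int(y),C[y-200,x-150].tolist(),W[y-200,x-150].round(4).tolist()) for y,x in zip(v[mm],u[mm])])
m=(np.hypot(u-382,v-263)<20)&(W[...,2]>.012)
print('lid',m.sum(),np.percentile(W[m],[2,50,98],axis=0))
for lo,hi in((.015,.035),(.04,.08)):
    k=m&(W[...,2]>lo)&(W[...,2]<hi);X=W[k];print(lo,k.sum(),X.mean(0),X.min(0),X.max(0),cv2.minAreaRect((X[:,:2]*1000).astype(np.float32)))
    
E
```

```text
collar 273 [0.50958461 0.14210316 0.06785435] [0.41998561 0.09627883 0.7047253 ] [0.54579119 0.17819355 1.35644043]
red [(271, 258, [164, 84, 94], [0.4782, 0.1468, 0.0696])]
red [(379, 253, [179, 126, 121], [0.5067, -0.1656, 0.0283]), (385, 272, [171, 116, 116], [0.4515, -0.1833, 0.0254])]
lid 407 [[ 0.44890729 -0.20442247  0.02004961]
 [ 0.47805957 -0.17354696  0.02683397]
 [ 0.50951167 -0.14526429  0.05536888]]
0.015 313 [ 0.47842137 -0.17471013  0.02581742] [ 0.44769212 -0.20768228  0.01725149] [ 0.51109457 -0.14219199  0.03352985] ((479.3326721191406, -175.18016052246094), (62.47492218017578, 65.85044860839844), 3.083066701889038)
0.04 87 [ 0.47922996 -0.17500736  0.05100395] [ 0.45701562 -0.18867003  0.04079252] [ 0.50042215 -0.16276535  0.05695152] ((479.9999084472656, -175.81617736816406), (45.204917907714844, 14.723076820373535), 18.005144119262695)
```

View pics/crop1.png

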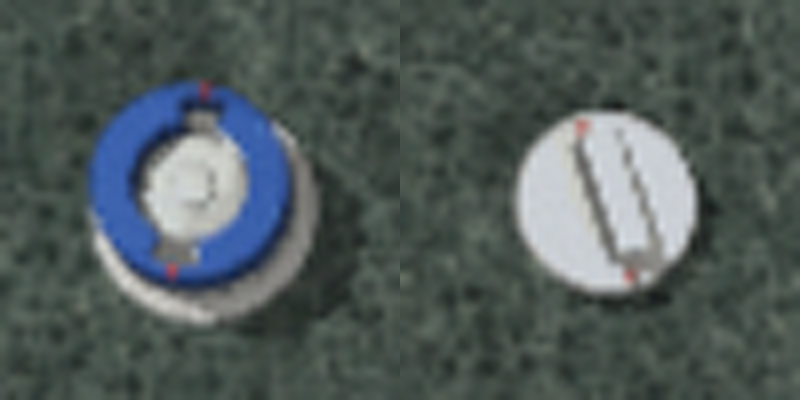

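The crop confirms it. Left: the blue collar with slots, red dots at about full-picture (275.4,236.2) and (271.5,259.0). Right: the white lid with its grip bar, dots at (379,253) and (385,272). Next I intersect the rays with the known heights.

```bash
cat >> h.py <<'E'
def ray(c,u,v,z):
    R,t=np.array(c['R']),np.array(c['t']);o=-R.T@t
    D=np.stack([(np.asarray(u)-c['cx'])/c['fx'],(np.asarray(v)-c['cy'])/c['fy'],np.ones(np.shape(u))],-1)@R
    return o+D*((z-o[2])/D[...,2])[...,None]
E
python3 - <<'E'
from h import *
a=np.load('last_top.npz');p,d=a['p'],a['d'];c=robot.calibration('top')
P=ray(c,np.array([275.4,271.5]),np.array([236.2,259.]),.064);print(P,P.mean(0),np.arctan2(*(P[0]-P[1])[1::-1]))
C=p.astype(int);S=8
for n in('top','scene'):
    a=np.load(f'last_{n}.npz');C=a['p'].astype(int);c=robot.calibration(n)
    r,g,b=C[...,0],C[...,1],C[...,2];m=((b>r+45)&(b>g+25)).astype(np.uint8)
    q=(275,248) if n=='top' else (268,243)
    k=np.zeros_like(m);cv2.circle(k,q,24,1,-1);m&=k
    v,u=np.nonzero(m);X=ray(c,u,v,.064);dd=X[:,:2]-[.505,.14]
    # outer edge by cloud centre/circle
    (x,y),rr=cv2.minEnclosingCircle((X[:,:2]*1000).astype(np.float32));print(n,m.sum(),x,y,rr,u.min(),u.max(),v.min(),v.max())
    red=(r>g+35)&(r>b+25)&(k>0)
    vv,uu=np.nonzero(red);print([(int(i),int(j),C[j,i].tolist(),ray(c,i,j,.064)[:2].round(4).tolist()) for i,j in zip(uu,vv)])
p=np.load('last_scene.npz')['p']
save('crop2.png',np.hstack([cv2.resize(p[215:275,238:298],(400,400),interpolation=cv2.INTER_CUBIC),cv2.resize(p[290:350,338:398],(400,400),interpolation=cv2.INTER_CUBIC)]))
E
```

```text
[[0.54270364 0.13743246 0.064     ]
 [0.47619348 0.14579754 0.064     ]] [0.50944856 0.141615   0.064     ] -0.1251144670608925
top 304 509.7110595703125 143.02012634277344 36.63462829589844 261 285 235 260
[(275, 235, [103, 67, 73], [0.5462, 0.1387]), (271, 258, [164, 84, 94], [0.479, 0.1474])]
scene 544 499.48187255859375 130.13507080078125 50.74636459350586 254 283 229 255
[(258, 243, [166, 85, 126], [0.4805, 0.1454])]
```

View pics/crop2.png

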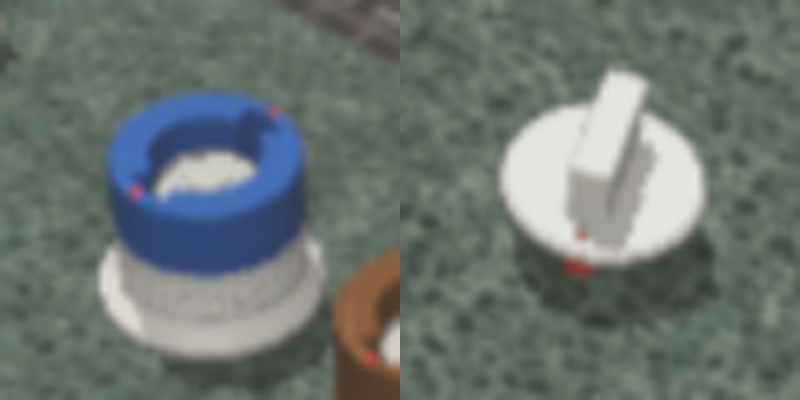

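Scene crop: can dots at about (258.1,243.2) and (278.6,231.3) in the full scene picture. The lid stands upright with its bar visible. Starting the transit to a waypoint and fusing the can measurement.

Request:
{"fn": "drive_tool", "kwargs": {
  "deltas": [
    [87, [35, 27, 0], [0, 0, 0]],
    [87, [35, 27, 0], [0, 0, 0]],
    [87, [35, 27, 0], [0, 0, 0]],
    [87, [35, 27, 0], [0, 0, 0]],
    [87, [35, 27, 0], [0, 0, 0]],
    [87, [35, 27, 0], [0, 0, 0]],
    [87, [35, 27, 0], [0, 0, 0]],
    [87, [35, 27, 0], [0, 0, 0]],
    [87, [35, 27, 0], [0, 0, 0]],
    [87, [35, 27, 0], [0, 0, 0]],
    [87, [35, 27, 0], [0, 0, 0]],
    [87, [35, 27, 0], [0, 0, 0]]
  ],
  "squeeze": 20
}}

```text
time: 1.3
ee_pos: [0.507, 0.2061, 0.2265]
ee_rot: [0.0, 0.988, -0.153, -0.0]
contact_force: [0.3, 0.1, 0.5]
gripper_width: 0.994
finger_force: 0.0
```

```bash
cat >> h.py <<'E'
from scipy.spatial.transform import Rotation as Rn
def st():
    o=robot.observe();w,x,y,z=o['ee_rot'];R=Rn.from_quat([x,y,z,w]).as_matrix()
    print('t',round(float(o['time']),2),'pos',np.round(o['ee_pos'],4),'yaw',round(float(np.arctan2(R[1,0],R[0,0])),4),'tilt',np.round(R[:2,2],4),'q',np.round(o['joint_positions'],2),'F',np.round(o['contact_force'],2),'M',np.round(o['ft_torque'],3),'w',round(float(o['gripper_width'])*87.6,1),'ff',round(float(o['finger_force']),1))
    return np.array(o['ee_pos']),R
def to(X):
    p,R=st();print('tool shift mm',np.round(R.T@(np.array(X)-p)*1000,1))
E
python3 - <<'E'
from h import *
c=robot.calibration('scene')
P=ray(c,np.array([258.1,278.6]),np.array([243.2,231.3]),.064);print(P,P.mean(0),np.arctan2(*(P[1]-P[0])[1::-1]))
c=robot.calibration('top')
P=ray(c,np.array([274.9,271.]),np.array([235.7,258.5]),.064);print(P,P.mean(0),np.arctan2(*(P[0]-P[1])[1::-1]))
to([.4795,-.175,.13])
E
```

```text
[[0.48010766 0.14471092 0.064     ]
 [0.54595581 0.136166   0.064     ]] [0.51303174 0.14043846 0.064     ] -0.1290459928166701
[[0.54413633 0.1389357  0.064     ]
 [0.47759696 0.14728772 0.064     ]] [0.51086665 0.14311171 0.064     ] -0.12486699729869105
t 1.3 pos [0.507  0.2061 0.2265] yaw -0.3066 tilt [-0.0002  0.    ] q [ 0.74  0.15 -0.27 -0.   -1.15  0.52] F [0.28 0.06 0.49] M [ 0.096 -0.15  -0.018] w 87.0 ff 0.0
tool shift mm [ 88.8 371.6  96.5]
```

Request:
{"fn": "drive_tool", "kwargs": {
  "deltas": [
    [87, [11, 46, 5], [0, 0, 0]],
    [87, [11, 46, 5], [0, 0, 0]],
    [87, [11, 46, 5], [0, 0, 0]],
    [87, [11, 46, 5], [0, 0, 0]],
    [87, [11, 46, 5], [0, 0, 0]],
    [87, [11, 46, 5], [0, 0, 0]],
    [87, [11, 46, 5], [0, 0, 0]],
    [87, [11, 46, 5], [0, 0, 0]],
    [87, [0, 0, 5], [0, 0, -0.148]],
    [87, [0, 0, 5], [0, 0, -0.148]],
    [87, [0, 0, 5], [0, 0, -0.148]],
    [87, [0, 0, 5], [0, 0, -0.148]]
  ]
}}

```text
time: 2.5
ee_pos: [0.4787, -0.17, 0.1661]
ee_rot: [-0.0, 0.989, 0.145, -0.0]
contact_force: [0.7, -0.0, -0.3]
gripper_width: 0.992
finger_force: 0.0
```

```bash
python3 - <<'E'
from h import *
to([.4795,-.175,.029])
E
```

```text
t 2.5 pos [ 0.4787 -0.17    0.1661] yaw 0.2905 tilt [-0.0006  0.0001] q [ 0.05  0.13 -0.44 -0.   -1.    1.82] F [ 0.69 -0.02 -0.25] M [-0.015 -0.051  0.026] w 86.9 ff 0.0
tool shift mm [ -0.6   5.1 137.1]
```

Request:
{"fn": "drive_tool", "kwargs": {
  "deltas": [
    [87, [-0.5, 5, 20], [0, 0, -0.021]],
    [87, [0, 0, 25], [0, 0, 0]],
    [87, [0, 0, 25], [0, 0, 0]],
    [87, [0, 0, 25], [0, 0, 0]],
    [87, [0, 0, 20], [0, 0, 0]],
    [87, [0, 0, 15], [0, 0, 0]],
    [87, [0, 0, 5], [0, 0, 0]],
    [40, [0, 0, 0], [0, 0, 0]],
    [40, [0, 0, 0], [0, 0, 0]],
    [40, [0, 0, 0], [0, 0, 0]]
  ]
}}

```text
time: 3.5
ee_pos: [0.4807, -0.1746, 0.0324]
ee_rot: [0.0, 0.988, 0.153, 0.001]
contact_force: [0.5, 0.1, 0.5]
gripper_width: 0.778
finger_force: 0.0
```

```bash
python3 - <<'E'
from h import *
to([.4795,-.175,.031])
p,d,c=shot('scene');save('s2.png',cv2.resize(p[250:370,300:460],(800,600),interpolation=cv2.INTER_CUBIC))
E
```

```text
t 3.5 pos [ 0.4807 -0.1746  0.0324] yaw 0.3063 tilt [ 0.0016 -0.    ] q [ 0.04  0.31 -0.58  0.   -0.68  1.84] F [0.48 0.07 0.49] M [-0.032  0.021  0.03 ] w 68.1 ff 0.0
tool shift mm [-1.3  0.   1.4]
```

View pics/s2.png

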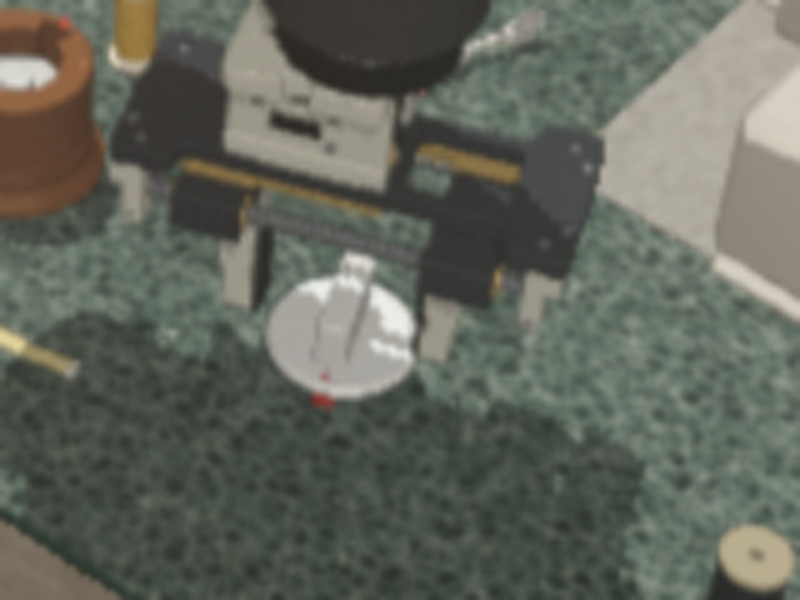

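The picture shows the fingers straddling the bar squarely, with the lid at crop (340,335). Closing and lifting.

Request:
{"fn": "drive_tool", "kwargs": {
  "deltas": [
    [40, [-1, 0, 1], [0, 0, 0]],
    [5, [0, 0, 0], [0, 0, 0]],
    [5, [0, 0, 0], [0, 0, 0]],
    [5, [0, 0, 0], [0, 0, 0]],
    [5, [0, 0, 0], [0, 0, 0]],
    [5, [0, 0, 0], [0, 0, 0]],
    [5, [0, 0, 0], [0, 0, 0]],
    [5, [0, 0, 0], [0, 0, 0]],
    [5, [0, 0, 0], [0, 0, 0]]
  ],
  "squeeze": 35
}}

```text
time: 4.45
ee_pos: [0.4791, -0.1749, 0.0305]
ee_rot: [-0.0, 0.988, 0.153, -0.0]
contact_force: [1.5, -0.7, -0.8]
gripper_width: 0.154
finger_force: 35.0
```

```bash
python3 - <<'E'
from h import *
to([.512,.142,.18])
E
```

```text
t 4.45 pos [ 0.4791 -0.1749  0.0305] yaw 0.3062 tilt [-0.0001  0.    ] q [ 0.04  0.31 -0.59 -0.   -0.67  1.84] F [ 1.46 -0.65 -0.78] M [-0.1   -0.062 -0.062] w 13.5 ff 35.0
tool shift mm [ 126.9 -292.2 -149.5]
```

Request:
{"fn": "drive_tool", "kwargs": {
  "deltas": [
    [5, [0, 0, -15], [0, 0, 0]],
    [5, [0, 0, -30], [0, 0, 0]],
    [5, [0, 0, -35], [0, 0, 0]],
    [5, [0, 0, -35], [0, 0, 0]],
    [5, [0, 0, -25], [0, 0, 0]],
    [5, [0, 0, -10], [0, 0, 0]]
  ]
}}

```text
time: 5.05
ee_pos: [0.4803, -0.175, 0.1833]
ee_rot: [0.0, 0.988, 0.153, 0.002]
contact_force: [-0.3, 0.1, -1.3]
gripper_width: 0.157
finger_force: 35.0
```

Request:
{"fn": "drive_tool", "kwargs": {
  "deltas": [
    [5, [6, -15, 0], [0, 0, 0]],
    [5, [13, -29, 0], [0, 0, 0]],
    [5, [16, -37, 0], [0, 0, 0]],
    [5, [16, -37, 0], [0, 0, 0]],
    [5, [16, -37, 0], [0, 0, 0]],
    [5, [16, -37, 0], [0, 0, 0]],
    [5, [16, -37, 0], [0, 0, 0]],
    [5, [14, -32, 0], [0, 0, 0]],
    [5, [10, -22, 0], [0, 0, 0.1]],
    [5, [4, -9, 0], [0, 0, 0.11]],
    [5, [0, 0, 0], [0, 0, 0.11]],
    [5, [0, 0, 0], [0, 0, 0.11]]
  ]
}}

```text
time: 6.25
ee_pos: [0.5125, 0.142, 0.1792]
ee_rot: [0.001, 0.998, -0.064, -0.001]
contact_force: [0.3, -0.3, -1.3]
gripper_width: 0.158
finger_force: 35.0
```

```bash
python3 - <<'E'
from h import *
to([.512,.142,.11])
p,d,c=shot('scene');save('s3.png',cv2.resize(p[150:294,170:362],(800,600),interpolation=cv2.INTER_CUBIC))
E
```

```text
t 6.25 pos [0.5125 0.142  0.1792] yaw -0.1276 tilt [-0.002 -0.001] q [ 0.64  0.16 -0.37 -0.   -1.04  0.8 ] F [ 0.28 -0.27 -1.26] M [ 0.    -0.054 -0.026] w 13.9 ff 35.0
tool shift mm [-0.4 -0.  69.2]
```

View pics/s3.png

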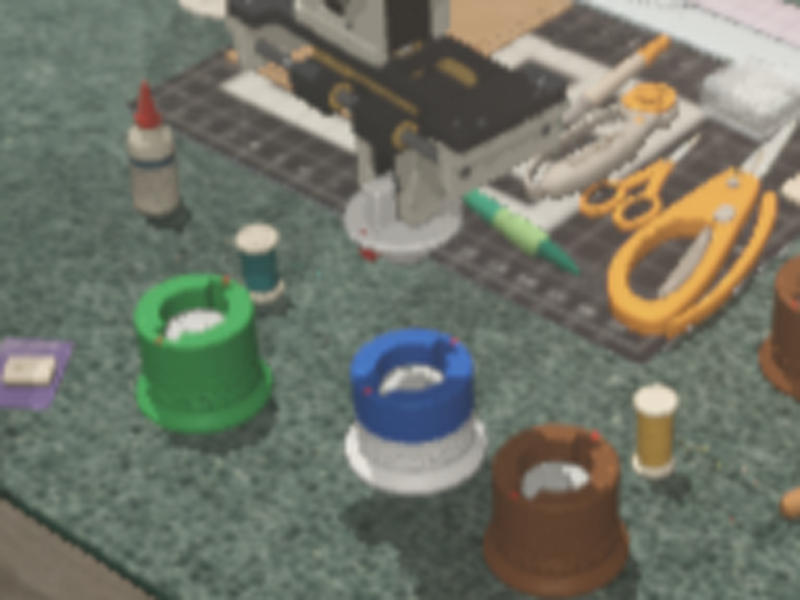

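Scene view: the lid is held level (disc centre about crop (403,217), near lug (369,254)) above and behind the blue can, whose dots are at (367,390) and (455,342). All else is undisturbed. Comparing lid and can in the same camera.

```bash
python3 - <<'E'
from h import *
c=robot.calibration('scene')
g=lambda x,y,z:ray(c,np.array(170+(x+.5)*.24-.5),np.array(150+(y+.5)*.24-.5),z)
print('disc centre',g(403,217,.175),'edges',g(343,217,.173),g(463,217,.173),g(403,257,.170))
print('lug tip',g(369,254,.1503))
print('can',(g(367,390,.064)+g(455,342,.064))/2)
E
```

```text
disc centre [0.50929217 0.13695534 0.175     ] edges [0.49029953 0.1649368  0.173     ] [0.53230969 0.11283161 0.173     ] [0.48650316 0.11670316 0.17      ]
lug tip [0.49557838 0.15192144 0.1503    ]
can [0.51227355 0.14005581 0.064     ]
```

Request:
{"fn": "drive_tool", "kwargs": {
  "deltas": [
    [5, [-0.5, -1, 10], [0, 0, 0]],
    [5, [0, 0, 20], [0, 0, 0]],
    [5, [0, 0, 20], [0, 0, 0]],
    [5, [0, 0, 18], [0, 0, 0]],
    [5, [0, 0, 9], [0, 0, 0]],
    [5, [0, 0, 3], [0, 0, 0]],
    [5, [0, 0, 2], [0, 0, 0]],
    [5, [0, 0, 2], [0, 0, 0]],
    [5, [0, 0, 0], [0, 0, 0]]
  ]
}}

```text
time: 7.2
ee_pos: [0.513, 0.1428, 0.0969]
ee_rot: [-0.0, 0.998, -0.062, 0.0]
contact_force: [0.4, 0.2, -1.2]
gripper_width: 0.154
finger_force: 35.0
```

```bash
python3 - <<'E'
from h import *
to([.512,.143,.0885])
E
```

```text
t 7.2 pos [0.513  0.1428 0.0969] yaw -0.1235 tilt [0.0006 0.0005] q [ 0.64  0.25 -0.47  0.   -0.85  0.81] F [ 0.42  0.16 -1.25] M [-0.009 -0.002 -0.007] w 13.5 ff 35.0
tool shift mm [-1.  -0.   8.4]
```

Request:
{"fn": "drive_tool", "kwargs": {
  "deltas": [
    [5, [-0.5, 0, 2], [0, 0, 0]],
    [5, [0, 0, 2], [0, 0, 0]],
    [5, [0, 0, 1], [0, 0, 0]],
    [5, [0, 0, 0], [0, 0, 0]]
  ]
}}

```text
time: 7.6
ee_pos: [0.5122, 0.1427, 0.0915]
ee_rot: [0.0, 0.998, -0.062, -0.0]
contact_force: [0.4, -1.2, -1.3]
gripper_width: 0.156
finger_force: 35.0
```

Request:
{"fn": "drive_tool", "kwargs": {
  "deltas": [
    [5, [0, 0, 1], [0, 0, 0]],
    [5, [0, 0, 1], [0, 0, 0]],
    [5, [0, 0, 1], [0, 0, 0]],
    [5, [0, 0, 0], [0, 0, 0]]
  ]
}}

```text
time: 8.0
ee_pos: [0.5122, 0.1427, 0.0884]
ee_rot: [0.0, 0.998, -0.062, -0.0]
contact_force: [-1.0, -0.0, -0.1]
gripper_width: 0.153
finger_force: 35.0
```

Request:
{"fn": "drive_tool", "kwargs": {
  "deltas": [
    [5, [0, 0, 1], [0, 0, 0]],
    [5, [0, 0, 1], [0, 0, 0]],
    [5, [0, 0, 0.5], [0, 0, 0]],
    [5, [0, 0, 0], [0, 0, 0]]
  ]
}}

```text
time: 8.4
ee_pos: [0.5122, 0.1427, 0.086]
ee_rot: [0.0, 0.998, -0.062, -0.0]
contact_force: [-0.2, 0.3, -1.3]
gripper_width: 0.156
finger_force: 35.0
```

Request:
{"fn": "drive_tool", "kwargs": {
  "deltas": [
    [5, [0, 0, 0.5], [0, 0, 0]],
    [5, [0, 0, 0.5], [0, 0, 0]],
    [5, [0, 0, 0], [0, 0, 0]]
  ]
}}

```text
time: 8.7
ee_pos: [0.5122, 0.1427, 0.085]
ee_rot: [0.0, 0.998, -0.062, -0.0]
contact_force: [-0.0, -1.6, -1.0]
gripper_width: 0.154
finger_force: 35.0
```

```bash
python3 - <<'E'
from h import *
st()
E
```

```text
t 8.7 pos [0.5122 0.1427 0.085 ] yaw -0.1238 tilt [-0.0002 -0.0001] q [ 0.64  0.26 -0.49 -0.   -0.82  0.81] F [-0.03 -1.61 -1.05] M [-0.148  0.027 -0.004] w 13.5 ff 35.0
```

The lugs are below the collar top with no contact force, so they are in the slots. Pushing against the spring.

Request:
{"fn": "drive_tool", "kwargs": {
  "deltas": [
    [5, [0, 0, 1], [0, 0, 0]],
    [5, [0, 0, 1], [0, 0, 0]],
    [5, [0, 0, 1], [0, 0, 0]],
    [5, [0, 0, 0], [0, 0, 0]]
  ]
}}

```text
time: 9.1
ee_pos: [0.5123, 0.1427, 0.0822]
ee_rot: [0.0, 0.998, -0.062, 0.0]
contact_force: [-1.7, -0.6, 4.3]
gripper_width: 0.159
finger_force: 35.0
```

Request:
{"fn": "drive_tool", "kwargs": {
  "deltas": [
    [5, [0, 0, 1], [0, 0, 0]],
    [5, [0, 0, 1], [0, 0, 0]],
    [5, [0, 0, 1], [0, 0, 0]],
    [5, [0, 0, 0], [0, 0, 0]]
  ]
}}

```text
time: 9.5
ee_pos: [0.5123, 0.1427, 0.0792]
ee_rot: [0.0, 0.998, -0.062, 0.0]
contact_force: [-2.2, -1.9, 5.2]
gripper_width: 0.157
finger_force: 35.0
```

```bash
python3 - <<'E'
from h import *
st()
E
```

```text
t 9.5 pos [0.5123 0.1427 0.0792] yaw -0.1237 tilt [ 0.0001 -0.0001] q [ 0.64  0.27 -0.49  0.   -0.81  0.81] F [-2.21 -1.93  5.2 ] M [-0.49   0.808 -0.005] w 13.7 ff 35.0
```

Request:
{"fn": "drive_tool", "kwargs": {
  "deltas": [
    [5, [-0.5, 0.5, 1], [0, 0, 0]],
    [5, [0, 0, 1], [0, 0, 0]],
    [5, [0, 0, 1], [0, 0, 0]],
    [5, [0, 0, 1], [0, 0, 0]],
    [5, [0, 0, 0.7], [0, 0, 0]],
    [5, [0, 0, 0], [0, 0, 0]],
    [5, [0, 0, 0], [0, 0, 0]]
  ]
}}

```text
time: 10.2
ee_pos: [0.5123, 0.1426, 0.075]
ee_rot: [-0.0, 0.998, -0.062, 0.001]
contact_force: [-2.1, -0.5, 7.5]
gripper_width: 0.159
finger_force: 35.0
```

```bash
python3 - <<'E'
from h import *
st()
E
```

```text
t 10.2 pos [0.5123 0.1426 0.075 ] yaw -0.1235 tilt [0.0012 0.0005] q [ 0.64  0.28 -0.5   0.   -0.79  0.81] F [-2.05 -0.48  7.5 ] M [-0.227  0.78  -0.031] w 13.9 ff 35.0
```

Request:
{"fn": "drive_tool", "kwargs": {
  "deltas": [
    [5, [-0.5, 0, 0.7], [0, 0, 0]],
    [5, [0, 0, 0], [0, 0, 0]],
    [5, [0, 0, 0], [0, 0, 0.05]],
    [5, [0, 0, 0], [0, 0, 0.05]],
    [5, [0, 0, 0], [0, 0, 0.05]],
    [5, [0, 0, 0], [0, 0, 0]]
  ]
}}

```text
time: 10.8
ee_pos: [0.5121, 0.1428, 0.0744]
ee_rot: [-0.0, 0.991, -0.137, 0.001]
contact_force: [-0.8, -1.5, 7.4]
gripper_width: 0.156
finger_force: 35.0
```

```bash
python3 - <<'E'
from h import *
st()
E
```

```text
t 10.8 pos [0.5121 0.1428 0.0744] yaw -0.275 tilt [0.0018 0.0006] q [ 0.64  0.28 -0.5   0.   -0.79  0.65] F [-0.78 -1.48  7.35] M [-0.485  0.48   0.005] w 13.7 ff 35.0
```

Turning freely. On to near the stop.

Request:
{"fn": "drive_tool", "kwargs": {
  "deltas": [
    [5, [0, 0, 0], [0, 0, 0.06]],
    [5, [0, 0, 0], [0, 0, 0.06]],
    [5, [0, 0, 0], [0, 0, 0.06]],
    [5, [0, 0, 0], [0, 0, 0.06]],
    [5, [0, 0, 0], [0, 0, 0.06]],
    [5, [0, 0, 0], [0, 0, 0.06]],
    [5, [0, 0, 0], [0, 0, 0.06]],
    [5, [0, 0, 0], [0, 0, 0.06]],
    [5, [0, 0, 0], [0, 0, 0.06]],
    [5, [0, 0, 0], [0, 0, 0]]
  ]
}}

```text
time: 11.8
ee_pos: [0.5124, 0.143, 0.0746]
ee_rot: [-0.001, 0.918, -0.396, 0.001]
contact_force: [-0.8, -0.9, 7.0]
gripper_width: 0.158
finger_force: 35.0
```

```bash
python3 - <<'E'
from h import *
st()
E
```

```text
t 11.8 pos [0.5124 0.143  0.0746] yaw -0.8153 tilt [0.0024 0.0011] q [ 0.64  0.28 -0.5   0.   -0.79  0.11] F [-0.82 -0.9   7.01] M [-0.227  0.255 -0.01 ] w 13.8 ff 35.0
```

Request:
{"fn": "drive_tool", "kwargs": {
  "deltas": [
    [5, [0, 0, 0], [0, 0, 0.03]],
    [5, [0, 0, 0], [0, 0, 0.03]],
    [5, [0, 0, 0], [0, 0, 0.03]],
    [5, [0, 0, 0], [0, 0, 0]]
  ]
}}

```text
time: 12.2
ee_pos: [0.5125, 0.143, 0.0746]
ee_rot: [-0.001, 0.9, -0.437, 0.001]
contact_force: [-1.1, -0.5, 6.5]
gripper_width: 0.153
finger_force: 35.0
```

```bash
python3 - <<'E'
from h import *
st()
E
```

```text
t 12.2 pos [0.5125 0.143  0.0746] yaw -0.9042 tilt [0.0025 0.0011] q [ 0.64  0.28 -0.5   0.   -0.79  0.02] F [-1.06 -0.51  6.47] M [-0.155  0.187 -0.026] w 13.4 ff 35.0
```

Request:
{"fn": "drive_tool", "kwargs": {
  "deltas": [
    [5, [0, 0, 0], [0, 0, 0.02]],
    [5, [0, 0, 0], [0, 0, 0.02]],
    [5, [0, 0, 0], [0, 0, 0]]
  ]
}}

```text
time: 12.5
ee_pos: [0.5124, 0.143, 0.0746]
ee_rot: [-0.001, 0.891, -0.455, 0.001]
contact_force: [-0.9, -1.2, 7.5]
gripper_width: 0.158
finger_force: 35.0
```

```bash
python3 - <<'E'
from h import *
st()
E
```

```text
t 12.5 pos [0.5124 0.143  0.0746] yaw -0.9437 tilt [0.0024 0.0011] q [ 0.64  0.28 -0.5   0.   -0.79 -0.01] F [-0.91 -1.16  7.51] M [-0.077  0.332  0.117] w 13.8 ff 35.0
```

Moment is rising; a little more.

Request:
{"fn": "drive_tool", "kwargs": {
  "deltas": [
    [5, [0, 0, 0], [0, 0, 0.015]],
    [5, [0, 0, 0], [0, 0, 0.015]],
    [5, [0, 0, 0], [0, 0, 0]]
  ]
}}

```text
time: 12.8
ee_pos: [0.5121, 0.1428, 0.0745]
ee_rot: [-0.001, 0.884, -0.468, 0.001]
contact_force: [-1.6, -1.7, 8.0]
gripper_width: 0.159
finger_force: 35.0
```

```bash
python3 - <<'E'
from h import *
st()
E
```

```text
t 12.8 pos [0.5121 0.1428 0.0745] yaw -0.9736 tilt [0.0017 0.0007] q [ 0.64  0.28 -0.5   0.   -0.79 -0.04] F [-1.62 -1.66  8.  ] M [-0.131  0.741  0.101] w 13.9 ff 35.0
```

Request:
{"fn": "drive_tool", "kwargs": {
  "deltas": [
    [5, [0, 0, 0], [0, 0, 0]],
    [5, [0, 0, 0], [0, 0, 0.02]],
    [5, [0, 0, 0], [0, 0, 0.02]],
    [5, [0, 0, 0], [0, 0, 0]]
  ],
  "squeeze": 58
}}

```text
time: 13.2
ee_pos: [0.5117, 0.1427, 0.0745]
ee_rot: [-0.0, 0.874, -0.485, 0.0]
contact_force: [-2.9, -0.9, 9.5]
gripper_width: 0.154
finger_force: 58.1
```

```bash
python3 - <<'E'
from h import *
st()
E
```

```text
t 13.2 pos [0.5117 0.1427 0.0745] yaw -1.0134 tilt [0.0011 0.0003] q [ 0.64  0.28 -0.5   0.   -0.79 -0.08] F [-2.93 -0.92  9.55] M [-0.17   1.381  0.297] w 13.5 ff 58.1
```

The stop is felt (0.30 N m). Letting it rise.

Request:
{"fn": "drive_tool", "kwargs": {
  "deltas": [
    [5, [0, 0, -0.7], [0, 0, 0]],
    [5, [0, 0, -0.7], [0, 0, 0]],
    [5, [0, 0, -0.7], [0, 0, 0]],
    [5, [0, 0, -0.5], [0, 0, 0]],
    [5, [0, 0, 0], [0, 0, 0]]
  ]
}}

```text
time: 13.7
ee_pos: [0.5115, 0.1426, 0.0763]
ee_rot: [-0.0, 0.874, -0.485, 0.0]
contact_force: [-0.2, 0.8, 0.8]
gripper_width: 0.153
finger_force: 58.0
```

```bash
python3 - <<'E'
from h import *
st()
E
```

```text
t 13.7 pos [0.5115 0.1426 0.0763] yaw -1.0136 tilt [0.0004 0.0003] q [ 0.64  0.27 -0.5   0.   -0.8  -0.08] F [-0.17  0.77  0.76] M [ 0.39 -0.15  0.29] w 13.4 ff 58.0
```

Request:
{"fn": "drive_tool", "kwargs": {
  "deltas": [
    [5, [0, 0, -0.4], [0, 0, 0]],
    [5, [0, 0, 0], [0, 0, -0.03]],
    [5, [0, 0, 0], [0, 0, 0]]
  ]
}}

```text
time: 14.0
ee_pos: [0.5116, 0.1425, 0.0772]
ee_rot: [-0.0, 0.882, -0.472, 0.0]
contact_force: [-1.4, 0.1, 5.5]
gripper_width: 0.155
finger_force: 58.0
```

```bash
python3 - <<'E'
from h import *
st()
E
```

```text
t 14.0 pos [0.5116 0.1425 0.0772] yaw -0.9831 tilt [0.0006 0.0003] q [ 0.64  0.27 -0.5   0.   -0.8  -0.05] F [-1.36  0.06  5.55] M [0.251 0.426 0.022] w 13.6 ff 58.0
```

Relaxing the torque let it rise, with the spring still carrying. Raising slightly more to seat it.

Request:
{"fn": "drive_tool", "kwargs": {
  "deltas": [
    [5, [0, 0, -0.4], [0, 0, 0]],
    [5, [0, 0, -0.3], [0, 0, 0]],
    [5, [0, 0, 0], [0, 0, 0]]
  ]
}}

```text
time: 14.3
ee_pos: [0.5115, 0.1426, 0.0775]
ee_rot: [-0.0, 0.881, -0.472, 0.0]
contact_force: [0.9, 1.7, 1.4]
gripper_width: 0.16
finger_force: 58.0
```

```bash
python3 - <<'E'
from h import *
st()
E
```

```text
t 14.3 pos [0.5115 0.1426 0.0775] yaw -0.984 tilt [0.0005 0.0004] q [ 0.64  0.27 -0.5   0.   -0.8  -0.05] F [0.93 1.73 1.42] M [ 0.457 -0.238  0.028] w 14.0 ff 58.0
```

TCP 0.0775 means the grip is 22.5 mm above the mouth, and the lock is taking the spring force. A small back-turn checks the pocket holds.

Request:
{"fn": "drive_tool", "kwargs": {
  "deltas": [
    [5, [0, 0, 0], [0, 0, -0.03]],
    [5, [0, 0, 0], [0, 0, -0.02]],
    [5, [0, 0, 0], [0, 0, 0]]
  ]
}}

```text
time: 14.6
ee_pos: [0.5114, 0.1424, 0.0775]
ee_rot: [-0.0, 0.893, -0.45, 0.0]
contact_force: [-0.1, 0.2, 3.2]
gripper_width: 0.156
finger_force: 58.0
```

```bash
python3 - <<'E'
from h import *
st()
E
```

```text
t 14.6 pos [0.5114 0.1424 0.0775] yaw -0.9335 tilt [0.0003 0.    ] q [ 0.64  0.27 -0.5   0.   -0.8  -0.  ] F [-0.09  0.22  3.24] M [ 0.183 -0.128  0.02 ] w 13.6 ff 58.0
```

Request:
{"fn": "drive_tool", "kwargs": {
  "deltas": [
    [5, [0, 0, 0], [0, 0, 0.02]],
    [24, [0, 0, 0], [0, 0, 0]],
    [24, [0, 0, 0], [0, 0, 0]],
    [24, [0, 0, 0], [0, 0, 0]],
    [24, [0, 0, -5], [0, 0, 0]],
    [24, [0, 0, -20], [0, 0, 0]],
    [24, [0, 0, -40], [0, 0, 0]],
    [24, [0, 0, -40], [0, 0, 0]],
    [24, [0, 0, -40], [0, 0, 0]],
    [24, [50, 0, 0], [0, 0, 0]],
    [24, [40, 0, 0], [0, 0, 0]],
    [24, [0, 0, 0], [0, 0, 0]]
  ]
}}

```text
time: 15.8
ee_pos: [0.5649, 0.0662, 0.2226]
ee_rot: [0.0, 0.888, -0.46, 0.0]
contact_force: [-0.0, 0.5, -0.3]
gripper_width: 0.272
finger_force: 0.0
```

```bash
python3 - <<'E'
from h import *
st()
p,d,c=shot('scene');save('s4.png',np.hstack([cv2.resize(p[200:290,230:320],(400,400),interpolation=cv2.INTER_CUBIC)]+[cv2.resize(shot('top')[0][225:275,250:300],(400,400),interpolation=cv2.INTER_CUBIC)]))
E
```

```text
t 15.8 pos [0.5649 0.0662 0.2226] yaw -0.9567 tilt [ 0.0003 -0.0005] q [ 0.46  0.19 -0.23  0.   -1.15  0.15] F [-0.05  0.52 -0.33] M [0.016 0.071 0.027] w 23.8 ff 0.0
```

View pics/s4.png

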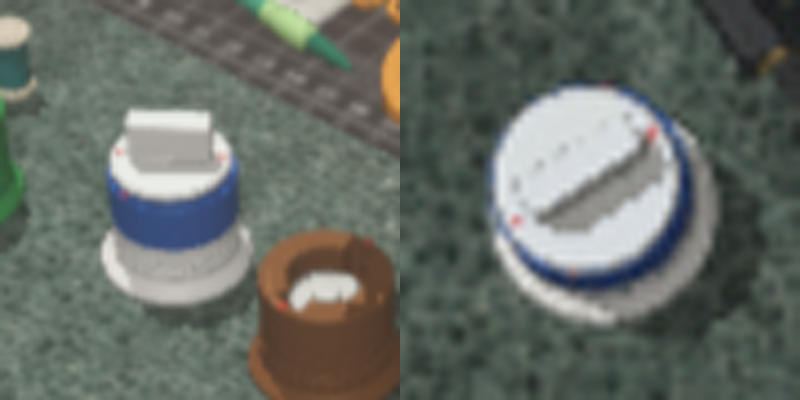

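Final view: the lid sits level on the blue can and is turned. Its dots are at top crop (117,220) and (252,133), the can dots at (205,88) and (172,272). Checking the angle and height numerically.

```bash
python3 - <<'E'
from h import *
c=robot.calibration('top')
u=np.array([117,252.]);v=np.array([220,133.])
P=ray(c,250+(u+.5)/8-.5,225+(v+.5)/8-.5,.0735);print(P.mean(0),np.arctan2(*(P[1]-P[0])[1::-1]))
for n in('top','scene'):
    a=np.load(f'last_{n}.npz');c=robot.calibration(n);V,U=np.mgrid[190:280,235:310];d=a['d'];W=world(c,d,U,V)
    rr=np.hypot(W[...,0]-.5115,W[...,1]-.1425);z=W[...,2]
    t=-.95+0;s=-np.sin(t)*(W[...,0]-.5115)+np.cos(t)*(W[...,1]-.1425)
    k=(rr<.028)&(abs(s)>.014)&(abs(z-.0735)<.012);b=(rr<.018)&(abs(s)<.005)&(abs(z-.0995)<.012)
    print(n,'disc',k.sum(),z[k].mean(),np.median(z[k]),'bar',b.sum(),np.median(z[b]))
E
```

```text
[0.51049441 0.14311727 0.0735    ] -0.9622711500515602
top disc 114 0.073024131304857 0.07295130862962795 bar 45 0.09953477079742587
scene disc 56 0.07374843721219661 0.07387646053223393 bar 36 0.0995374443412465
```

Disc top is at 73–74 mm and bar top at 99.5 mm, which matches 22.5 mm locked. The lid is turned 0.83 rad from the slots. Handing in.

```bash
python3 -c "
from plant import robot;print(robot.close_job())"
```

```text
the job is handed in; nothing more can be done
None
```

The job is handed in: by my last measurements the lid was locked on the blue needle can (about 22.5 mm above the mouth, turned about 0.83 rad clockwise from the slots), released with the arm clear; the hand-in returned no verdict.

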